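# Stamp the job card

### The arm

A 6-joint arm with a two-finger parallel gripper is mounted at the origin on the work surface. World frame = base frame: x ahead of the robot, y to its left, z up, the work surface at z = 0. Lengths are in m, angles in rad, forces in N, time in s.
With the tool pointing down it reaches from about 0.3 to 0.875 m from the base axis. Payload 6.4 kg.
Tool frame: the origin (TCP) lies at the very end of the fingers, on their centre line; the grasp point (between the pads) lies env.grip_point_offset behind it (env.grip_point_offset is the distance from the TCP to the grasp point, in m); z points along the fingers, y is the direction in which the jaws open and shut (so a half turn about z gives the same grasp; the last joint's range is limited). The gripper opens to 88 mm and grips with 3 to 60 N. Pads are 18 mm wide; open, the fingers measure 123 mm over their backs; the gripper's body (75 mm by 187 mm) begins 45 mm behind the grasp point.
Start: joints at [0.972, 0.181, 1.607, -0, 1.354, -0.206], TCP at [0.22, 0.531, 0.239] pointing down, gripper open.
Joint ranges: [-2.99, 2.99], [-0.89, 2.07], [0.3, 2.58], [-1.14, 4.28], [0, 2.63], [-3.12, 3.12]. Speed limits (rad/s): [2.57, 2.57, 3.01, 3.14, 3.14, 3.14].

### API

Orientations are given as a unit quaternion [w, x, y, z].
In Python, from workcell import monitor, vision, ticket, env gives the robot as it stands.
- The arm moves only by the shell command python3 -m creep 'ROWS' [FORCE]. ROWS is JSON, a list of rows, each an object with "hand": the gripper's target within -1 to 1 (shut at 1, half-way at 0, fully open at -1); "linear": the shift along the tool's x, y, z in m, a list of three; "twist": the turn about the tool's z in rad. A call has exactly 10 rows; each row shifts and turns the pose as measured when the row begins, along the tool's axes as they then stand; what a row does not reach is not made up. A row lasts 1/12 s, in which the tool goes at most 41.7 mm and 7.16 degrees, less where a joint would pass 70% of its speed; a pose out of reach is approached as far as the arm can. A call is refused whole if a number of a shift passes 0.0417 or a number of a turn 0.125, either way. A call with a gripper value outside its range is refused whole. The fingers move at their own pace and stop on an object; FORCE is the grip in N (left out, the last holds). Time passes only in rows, so rows that do not move let the fingers close, or fill a call up. It gives the time, the measured TCP pose, the force and the opening at its end, in the units of the state.
- monitor.observe(): the state, without advancing time (a new reading comes with each control period).
- vision.read_camera(name): name is "scene" or "top" or "wrist"; returns a dict with "frame" (420x560x3 uint8, blue, green, red), "fov_y" (degrees; the focal length in pixels is half the picture's height over the tangent of half this angle, whatever the lens; pixels are square), "cx", "cy" (the principal point, pixels), "R" (3x3) and "t" (3): a world point X has camera coordinates R X + t; the wrist camera has in their place "T_tool_cam" (4x4, takes a point from camera to tool coordinates, whose origin is the TCP and whose axes are the flange's). Camera axes: x right, y down, z forward; pixel columns grow to the right and rows downward; lengths in m; the calibration is good to about 2 mm. A picture is of the moment at which its call begins: read the wrist's pose just before it. There is no depth.
- ticket.sign_off(): hands the job in, once; it reports no verdict.
The state is a dict: "t": time; "qpos": joint angles; "joint_velocities": joint speeds; "tau": joint torques, N m; "ee_pos": TCP position; "tool_rot": TCP orientation; "wrist_force": force on the tool from outside, world axes, zero at the start; "wrist_torque": the same for the moment, N m; "gripper_width": finger opening in m.
Only numpy, scipy, OpenCV 4.12 (cv2) and the standard library are available. Lean on these libraries where they do the work, as an engineer would, in place of code of your own. Each camera call takes 0.05 s, during which the arm holds its last target.

### The job

Sign off the job card on the clipboard: take the rectangular self-inking stamp out of the plywood tray, set its foot squarely inside the rectangular frame printed at the bottom of the card, push its handle fully down to the stop for a moment and let it come up again. Make no print anywhere else, then stand the stamp upright back down in its bay of the tray and let go. Leave everything else on the bench where it is.

Things in the scene. Friction and masses are not known exactly. Their poses are not given: they have to be found in the camera images.
- stamp: rectangular self-inking stamp, black on a grey foot, 100 mm high, 0.18 kg. Origin: centre of its underside; z up, x across its short side, y along its long side. Foot 46 (x) by 74 mm (y), 10 high; collar 38 by 68 up to 30. Handle sleeve 36 (x) by 64 (y), from 50 to 96 mm up, thumb pad on it to 100: pinch the sleeve across x from above. A half turn of the print does not matter
- handle (a joint): the sprung handle of the rectangular stamp: 0 = up, grows as it is pushed down into the foot frame, hard stop at 0.018 m. The spring takes 3 N to start and 12 N at the stop and returns the handle by itself; the stamp can be lifted by its handle
- handle_top (a point): centre of the top of that handle, 100 mm above the stamp's underside when up; moves down with the handle; axes as the stamp's
- print_frame (a point): centre, on the card's top (5.6 mm above the bench), of the rectangular frame printed in thin black lines at the bottom of the job card, beside a printed ring 52 mm across that is not for this stamp. Inside it is 56 mm (x) by 84 mm (y), 5 mm more than the stamp's foot on each side. x points up the card to the clip, y along its bottom edge. The card is fixed
- clipboard: fixed brown hardboard clipboard, 250 mm (x) by 170 mm (y), 4 mm thick, with a 25 mm high steel clip at its +x end; origin: centre of its underside. The white job card, 205 by 148 mm and 1.6 mm thick, lies on it
- tray: fixed shallow plywood tray, two bays side by side along y, one stamp in each (either way). Outside 70 mm (x) by 188 mm (y), walls 4 mm thick, 16 mm high, floor 4 mm thick. Origin: centre of its underside; bays, 62 (x) by 88 mm (y) inside, centred at y = +0.046 and -0.046 m. Its x is about parallel to the stamp's x at the start
- round_stamp: the other stamp, round, 46 mm across its foot and 92 mm high, with a 40 mm handle, in the other bay of the tray. Origin: centre of its underside. Leave it alone
- pencil: flat carpenter's pencil, 176 by 14 by 8 mm, lying on the upper part of the card. Leave it
- tape: tape measure, 72 by 36 by 62 mm, standing on the bench between the tray and the clipboard; origin: centre of its underside. Leave it
- screwdriver: screwdriver, 190 mm long, lying on the bench nearer the robot between the tray and the clipboard. Leave it
- glue: white glue bottle, 68 mm across, 206 mm high, on the left of the bench; origin: centre of its underside. Leave it
- carton: green screw carton 75 by 130 by 60 mm on the right of the bench. Leave it
- sander: cork sanding block 121 by 69 by 34 mm on the left of the bench. Leave it
- biscuits: small stack of wooden joining biscuits, 60 by 30 by 24 mm, on the right of the bench. Leave it
There are look-alikes about, which are no part of the job. Of the things like the tray, leave any that is purple; of the rest the smaller one is meant.

How it is judged:
On the way:
1. the stamp stands square inside the printed frame with its handle pushed down to the stop (value of joint handle above 0.0165 m and x of stamp in the frame of print_frame between -0.006 and 0.006 m and y of stamp in the frame of print_frame between -0.006 and 0.006 m and z of stamp in the frame of print_frame below 0.003 m and angle between the y axis of stamp and the y axis of print_frame, either way round below 0.12 rad), for 0.2 s.
At the end, for the whole second after the job is handed in: The rectangular stamp, having printed, stands released and still in its bay of the tray: foot down on the tray floor (underside under 7 mm above the tray's, within 20 mm of the tray's middle line), upright within 0.06 rad, handle up (below 2 mm) (x of stamp in the frame of tray between -0.02 and 0.02 m and y of stamp in the frame of tray between -0.065 and 0.065 m and z of stamp in the frame of tray below 0.007 m and angle between stamp's own z axis and vertical below 0.06 rad and value of joint handle below 0.002 m and linear speed of stamp below 0.02 m/s); the robot touches nothing.
It fails at once if the rectangular stamp's handle is pushed more than halfway (9 mm) anywhere but square in the printed frame (value of joint handle above 0.009 m and (x of stamp in the frame of print_frame above 0.008 m or x of stamp in the frame of print_frame below -0.008 m or y of stamp in the frame of print_frame above 0.008 m or y of stamp in the frame of print_frame below -0.008 m or z of stamp in the frame of print_frame above 0.005 m or angle between the y axis of stamp and the y axis of print_frame, either way round above 0.16 rad)).
It fails at once if another thing on the bench is shifted by more than 25 mm or knocked over (distance of any of round_stamp, pencil, tape, screwdriver, glue, carton, sander, biscuits from where it was at the start of the episode above 0.025 m or angle between any of round_stamp, glue's own z axis and vertical above 0.5 rad).
It also fails if it takes over 56 s, if anything falls off the work surface, if the arm or the gripper's body presses on something with over 40 N, if the wrist force passes 120 N, or if a joint passes its speed limit or range.

## Working session

There is one attempt and no reset: what is moved stays moved. The work goes in short steps, Python scripts to look and compute and a shell command to move; the robot and the scene stay as the last step left them, time stands still between calls to the robot, and variables do not carry over. Pictures are saved under pics/ and viewed, and the job is handed in when it is done.

```bash
mkdir -p pics; ls; python3 - <<'E'
from workcell import monitor, vision, ticket, env
import cv2
s=monitor.observe();print(s['t'],s['ee_pos'],s['tool_rot'],s['gripper_width'],s['wrist_force'],env.grip_point_offset)
for n in ['scene','top','wrist']:
    c=vision.read_camera(n); cv2.imwrite(f'pics/{n}0.png',c['frame']); print({k:v for k,v in c.items() if k!='frame'})
E
```

```text
pics
0.0 [0.21977756 0.53078054 0.23783321] [-3.23468905e-04  1.95105977e-01  9.80781798e-01 -7.86183720e-04] 0.08811313183115248 [ 0.04870999  0.22553651 -0.3847721 ] 0.0187
{'fov_y': 54.363333444437615, 'cx': 274.29556240698054, 'cy': 214.63786879947946, 'R': array([[-0.23514985,  0.97193829, -0.00636476],
       [ 0.75744562,  0.17914427, -0.62784031],
       [-0.60908183, -0.15245751, -0.77831615]]), 't': array([ 0.09385204, -0.2973361 ,  1.36807433])}
{'fov_y': 44.74287623138533, 'cx': 287.93906168413787, 'cy': 210.1547523786991, 'R': array([[-0.13107094, -0.99137169, -0.00160432],
       [-0.97000572,  0.12857995, -0.20629128],
       [ 0.20471762, -0.02548259, -0.97848931]]), 't': array([0.0438742 , 0.47002863, 1.24973913])}
{'fov_y': 58.60342005593777, 'cx': 280.8267086759926, 'cy': 210.20361083575705, 'T_tool_cam': array([[ 5.79592561e-04, -9.64888585e-01, -2.62658872e-01,
         6.77621511e-02],
       [ 9.99999695e-01,  6.96924944e-04, -3.53548077e-04,
         6.34544758e-04],
       [ 5.24188023e-04, -2.62658587e-01,  9.64888694e-01,
        -1.46782016e-01],
       [ 0.00000000e+00,  0.00000000e+00,  0.00000000e+00,
         1.00000000e+00]])}
```

View pics/top0.png

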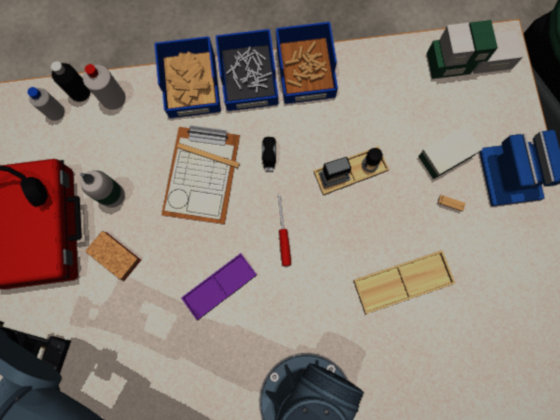

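View pics/scene0.png

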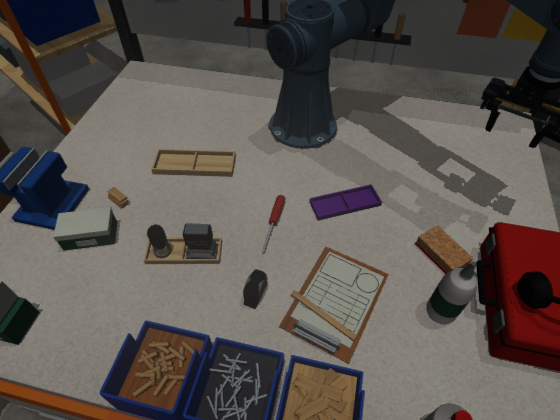

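View pics/wrist0.png

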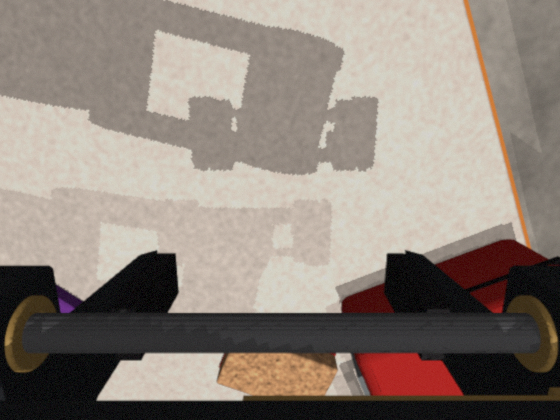

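```bash
cat > h.py <<'E'
from workcell import monitor, vision, ticket, env
import cv2, numpy as np
from scipy.spatial.transform import Rotation as Ro
def f(c): return 210/np.tan(np.radians(c['fov_y'])/2)
def q2R(q): return Ro.from_quat([q[1],q[2],q[3],q[0]]).as_matrix()
def ext(c,s=None):
    if 'R' in c: return c['R'],c['t']
    T=c['T_tool_cam']; Rw=q2R(s['tool_rot']); Rc=Rw@T[:3,:3]; tc=np.array(s['ee_pos'])+Rw@T[:3,3]
    return Rc.T,-Rc.T@tc
def ray(c,u,v,z,s=None):
    R,t=ext(c,s); d=R.T@np.array([(u-c['cx'])/f(c),(v-c['cy'])/f(c),1]); o=-R.T@t
    return o+d*(z-o[2])/d[2]
def proj(c,X,s=None):
    R,t=ext(c,s); p=np.atleast_2d(X)@R.T+t
    return np.c_[c['cx']+f(c)*p[:,0]/p[:,2],c['cy']+f(c)*p[:,1]/p[:,2]]
E
python3 - <<'E'
from h import *
im=cv2.imread('pics/top0.png')
cv2.imwrite('pics/ct.png',cv2.resize(im[130:210,300:400],None,fx=7,fy=7,interpolation=cv2.INTER_CUBIC))
cv2.imwrite('pics/cc.png',cv2.resize(im[120:230,155:280],None,fx=5,fy=5,interpolation=cv2.INTER_CUBIC))
E
```

```text
(no output)
```

View pics/ct.png

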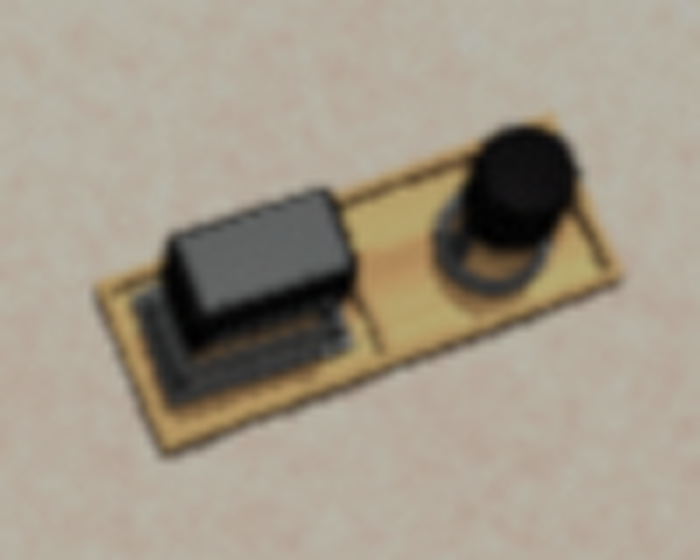

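View pics/cc.png

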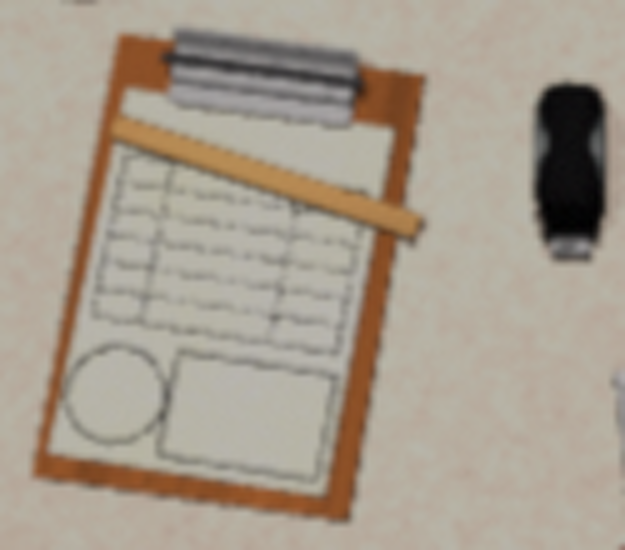

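```bash
python3 - <<'E'
from h import *
c=vision.read_camera('top')
def g(pts,s,o,z):
    return np.array([ray(c,o[0]+(u+.5)/s-.5,o[1]+(v+.5)/s-.5,z)[:2] for u,v in pts])
def rep(n,P):
    e=np.diff(np.vstack([P,P[:1]]),axis=0)
    print(n,P.mean(0).round(4),np.linalg.norm(e,axis=1).round(4),np.degrees(np.arctan2(e[:,1],e[:,0])).round(1))
rep('tray',g([(98,288),(165,455),(620,280),(553,118)],7,(300,130),.016))
rep('pad',g([(172,238),(325,190),(355,262),(197,320)],7,(300,130),.098))
rep('frame',g([(178,350),(337,375),(318,482),(158,455)],5,(155,120),.0056))
rep('board',g([(120,35),(425,75),(350,520),(35,475)],5,(155,120),.004))
rep('big',g([(354,285),(445,252),(454,283),(365,313)],1,(0,0),.016))
print(g([(520,180)],7,(300,130),.092))
print(g([(570,90),(570,245)],5,(155,120),.062))
E
```

```text
tray [ 0.5641 -0.1992] [0.0696 0.1865 0.0685 0.1876] [-166.9  -76.1   12.1  103.6]
pad [ 0.5579 -0.1532] [0.0578 0.0286 0.0605 0.0315] [ -79.5 -167.   103.2    8. ]
frame [0.53   0.1975] [0.0859 0.0584 0.0859 0.0576] [-106.7  164.2   72.7  -15.8]
board [0.6096 0.1979] [0.1687 0.2485 0.1682 0.2475] [-105.4  164.5   74.2  -15.4]
big [ 0.2525 -0.2878] [0.2502 0.0809 0.2397 0.0741] [ -77.9 -174.8  100.6   12.7]
[[ 0.57418887 -0.24984468]]
[[0.66656319 0.00670109]
 [0.58346519 0.01702714]]
```

Candidates: trays at top-view pixels (350,172) plywood, 187×69 mm, holding the stamps; (404,282) plywood, 245×77 mm, empty; (219,287) purple. Stamps: (336,168) rectangular grey-topped, (373,158) round. I choose the small plywood tray and the rectangular stamp. The crop at (336,168) confirms it: rectangular block on a rectangular foot, in the bay nearer the clipboard. The printed frame is at (205,203), right of the ring at (178,199).

```bash
python3 -m creep '[{"hand":-1,"linear":[0,0,-0.006],"twist":0.1},{"hand":-1,"linear":[0,0,-0.006],"twist":0.1},{"hand":-1,"linear":[0,0,-0.006],"twist":0.1},{"hand":-1,"linear":[0,0,-0.006],"twist":0.1},{"hand":-1,"linear":[0,0,-0.006],"twist":0.1},{"hand":-1,"linear":[0,0,-0.006],"twist":0.1},{"hand":-1,"linear":[0,0,-0.006],"twist":0.1},{"hand":-1,"linear":[0,0,-0.006],"twist":0.1},{"hand":-1,"linear":[0,0,-0.006],"twist":0.1},{"hand":-1,"linear":[0,0,-0.006],"twist":0.07}]'
cat >> h.py <<'E'
def goto(x,y,z,yaw=None):
    s=monitor.observe(); R=q2R(s['tool_rot']); d=R.T@(np.array([x,y,z])-s['ee_pos'])
    cy=np.degrees(np.arctan2(R[1,1],R[0,1]))
    print('t',round(s['t'],2),'pos',np.round(s['ee_pos'],4),'yaw',cy.round(2),'zax',R[:,2].round(4),'F',np.round(s['wrist_force'],2),'w',round(s['gripper_width'],4))
    print('tool shift',d.round(4), 'twist', None if yaw is None else np.radians(cy-yaw).round(4))
E
python3 -c "
from h import *
goto(.558,-.153,.26,12)"
```

```text
t: 1.03
ee_pos: [0.2184, 0.5288, 0.2957]
tool_rot: [0.001, 0.647, 0.762, -0.005]
wrist_force: [0.3, 0.7, -0.1]
gripper_width: 0.088
t 1.03 pos [0.2184 0.5288 0.2957] yaw 9.31 zax [-0.0061 -0.009  -0.9999] F [ 0.33  0.67 -0.14] w 0.088
tool shift [-0.7275  0.225   0.0398] twist -0.0469
```

```bash
python3 -m creep '[{"hand":-1,"linear":[-0.036,0.011,0],"twist":0},{"hand":-1,"linear":[-0.036,0.011,0],"twist":0},{"hand":-1,"linear":[-0.036,0.011,0],"twist":0},{"hand":-1,"linear":[-0.036,0.011,0],"twist":0},{"hand":-1,"linear":[-0.036,0.011,0],"twist":0},{"hand":-1,"linear":[-0.036,0.011,0],"twist":0},{"hand":-1,"linear":[-0.036,0.011,0],"twist":0},{"hand":-1,"linear":[-0.036,0.011,0],"twist":0},{"hand":-1,"linear":[-0.036,0.011,0],"twist":0},{"hand":-1,"linear":[-0.036,0.011,0],"twist":0}]'
python3 -c "
from h import *
goto(.558,-.153,.26,12)"
```

```text
t: 1.87
ee_pos: [0.3862, 0.1832, 0.2969]
tool_rot: [0.0, 0.644, 0.765, -0.004]
wrist_force: [1.6, -0.2, 0.3]
gripper_width: 0.0879
t 1.87 pos [0.3862 0.1832 0.2969] yaw 9.84 zax [-0.0048 -0.0059 -1.    ] F [ 1.57 -0.17  0.27] w 0.0879
tool shift [-0.3605  0.112   0.0381] twist -0.0376
```

```bash
python3 -m creep '[{"hand":-1,"linear":[-0.041,0.012,0],"twist":-0.004},{"hand":-1,"linear":[-0.041,0.012,0],"twist":-0.004},{"hand":-1,"linear":[-0.041,0.012,0],"twist":-0.004},{"hand":-1,"linear":[-0.041,0.012,0],"twist":-0.004},{"hand":-1,"linear":[-0.041,0.012,0],"twist":-0.004},{"hand":-1,"linear":[-0.041,0.012,0],"twist":-0.004},{"hand":-1,"linear":[-0.041,0.012,0],"twist":-0.004},{"hand":-1,"linear":[-0.041,0.012,0],"twist":-0.004},{"hand":-1,"linear":[-0.041,0.012,0],"twist":-0.004},{"hand":-1,"linear":[-0.041,0.012,0],"twist":0}]'
python3 -c "
from h import *
goto(.558,-.153,.26,12)
s=monitor.observe();c=vision.read_camera('wrist');cv2.imwrite('pics/w1.png',c['frame'])
print(proj(c,[[.558,-.153,.104]],s))"
```

```text
t: 2.7
ee_pos: [0.5718, -0.1902, 0.2985]
tool_rot: [0.001, 0.63, 0.776, -0.002]
wrist_force: [1.0, 0.1, 0.4]
gripper_width: 0.088
t 2.7 pos [ 0.5718 -0.1902  0.2985] yaw 11.88 zax [-0.0015 -0.0048 -1.    ] F [0.96 0.13 0.42] w 0.088
tool shift [ 0.0394 -0.0058  0.0383] twist -0.0022
[[274.95723207 140.42440428]]
```

View pics/w1.png

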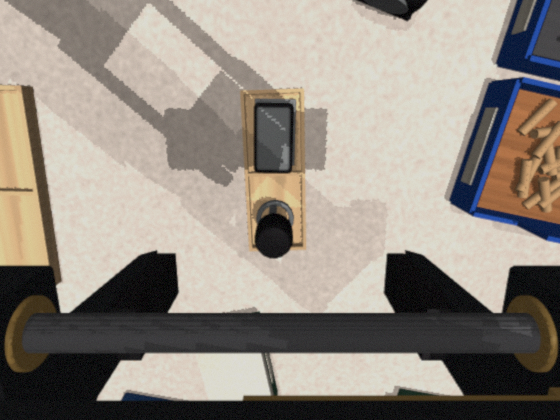

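The wrist view shows the tray at (275,168), the rectangular stamp's top at (274,137) and the round stamp at (274,230).

```bash
python3 - <<'E'
from h import *
s=monitor.observe();c=vision.read_camera('wrist');im=c['frame']
cv2.imwrite('pics/w2.png',cv2.resize(im[80:260,225:325],None,fx=3.3,fy=3.3,interpolation=cv2.INTER_CUBIC) if 0 else cv2.resize(im[80:190,230:320],None,fx=5,fy=5,interpolation=cv2.INTER_CUBIC))
np.savez('w2.npz',im=im,p=s['ee_pos'],q=s['tool_rot'])
goto(.558,-.153,.26,12)
E
```

```text
t 2.8 pos [ 0.5723 -0.1934  0.2967] yaw 11.6 zax [-0.0031 -0.0055 -1.    ] F [-1.23 -0.38  0.14] w 0.0881
tool shift [ 0.0426 -0.0057  0.0366] twist -0.007
```

View pics/w2.png

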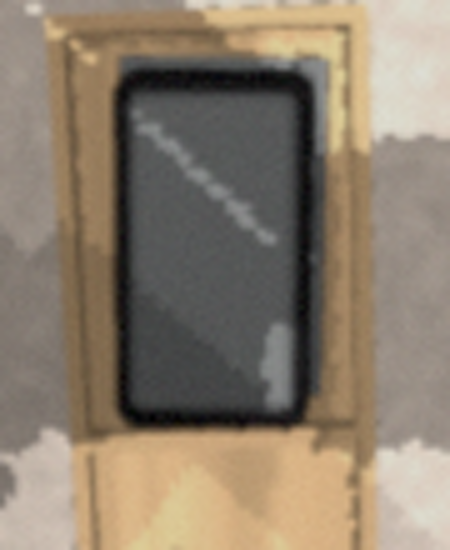

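```bash
python3 - <<'E'
from h import *
d=np.load('w2.npz'); s={'ee_pos':d['p'],'tool_rot':d['q']}
c=vision.read_camera('wrist')
def g(pts,z,k=5,o=(230,80)): return np.array([ray(c,o[0]+(u+.5)/k-.5,o[1]+(v+.5)/k-.5,z,s)[:2] for u,v in pts])
def rep(n,P):
    e=np.diff(np.vstack([P,P[:1]]),axis=0)
    print(n,P.mean(0).round(4),np.linalg.norm(e,axis=1).round(4),np.degrees(np.arctan2(e[:,1],e[:,0])).round(1))
rep('sleeve',g([(116,72),(313,66),(306,423),(122,427)],.1))
print('top edge tray',g([(45,18),(368,10)],.016))
cv2.imwrite('pics/w2f.png',cv2.resize(d['im'][150:260,230:320],None,fx=5,fy=5,interpolation=cv2.INTER_CUBIC))
E
```

```text
sleeve [ 0.556  -0.1517] [0.0345 0.0628 0.0339 0.0625] [  13.3  -79.  -167.1  101.5]
top edge tray [[ 0.50937631 -0.11611481]
 [ 0.57752943 -0.100387  ]]
```

View pics/w2f.png

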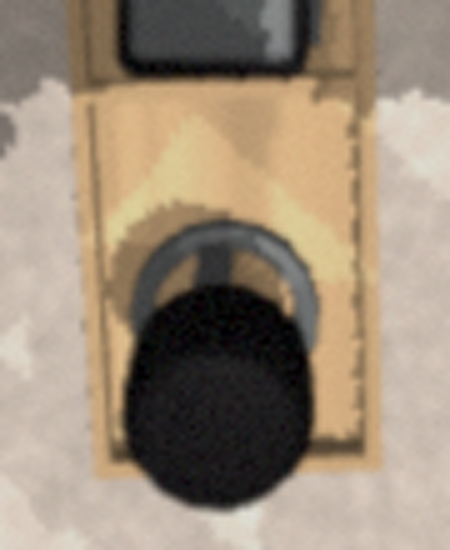

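```bash
python3 -m creep '[{"hand":-1,"linear":[0.007,-0.001,0.016],"twist":-0.002},{"hand":-1,"linear":[0.007,-0.001,0.016],"twist":-0.002},{"hand":-1,"linear":[0.007,-0.001,0.016],"twist":-0.002},{"hand":-1,"linear":[0.007,-0.001,0.016],"twist":-0.002},{"hand":-1,"linear":[0.007,-0.001,0.016],"twist":0},{"hand":-1,"linear":[0.007,-0.001,0.016],"twist":0},{"hand":-1,"linear":[0.002,-0.001,0.016],"twist":0},{"hand":-1,"linear":[0,0,0.016],"twist":0},{"hand":-1,"linear":[0,0,0.016],"twist":0},{"hand":-1,"linear":[0,0,0],"twist":0}]'
python3 - <<'E'
from h import *
goto(.5562,-.1518,.061,12)
d=np.load('w2.npz'); s={'ee_pos':d['p'],'tool_rot':d['q']}
c=vision.read_camera('wrist')
def g(pts,z,k=5,o=(230,80)): return np.array([ray(c,o[0]+(u+.5)/k-.5,o[1]+(v+.5)/k-.5,z,s)[:2] for u,v in pts])
P=np.vstack([g([(45,18),(368,10)],.016),g([(380,468),(97,475)],.016,o=(230,150))])
e=np.diff(np.vstack([P,P[:1]]),axis=0)
print(P.mean(0),np.linalg.norm(e,axis=1),np.degrees(np.arctan2(e[:,1],e[:,0])))
t=vision.read_camera('top')
im=t['frame']; cv2.imwrite('pics/t3.png',cv2.resize(im[100:220,280:420],None,fx=5,fy=5,interpolation=cv2.INTER_CUBIC))
cv2.imwrite('pics/w3.png',c['frame'])
E
```

```text
t: 3.68
ee_pos: [0.5498, -0.1345, 0.15]
tool_rot: [-0.0, 0.625, 0.781, -0.001]
wrist_force: [-1.4, -0.3, -0.8]
gripper_width: 0.0881
t 3.68 pos [ 0.5498 -0.1345  0.15  ] yaw 12.65 zax [-0.0019 -0.0013 -1.    ] F [-1.36 -0.25 -0.81] w 0.0881
tool shift [-0.0182  0.0027  0.089 ] twist 0.0114
[ 0.56544509 -0.198785  ] [0.06994394 0.18618787 0.06889908 0.18650708] [  12.99462153  -76.5144089  -166.74979572  103.80596676]
```

View pics/w3.png

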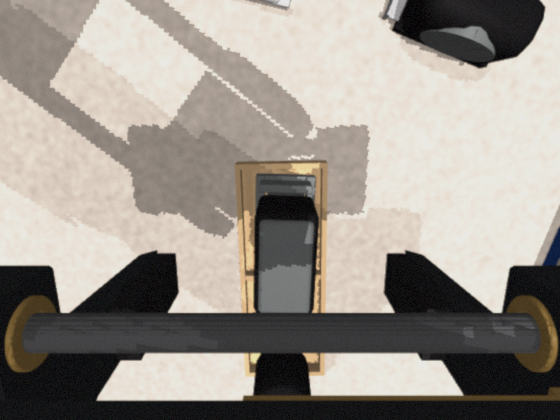

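```bash
python3 -m creep '[{"hand":-1,"linear":[-0.006,0.001,0.006],"twist":0.005},{"hand":-1,"linear":[-0.006,0.001,0.006],"twist":0.005},{"hand":-1,"linear":[-0.006,0.001,0.01],"twist":0},{"hand":-1,"linear":[0,0,0.013],"twist":0},{"hand":-1,"linear":[0,0,0.013],"twist":0},{"hand":-1,"linear":[0,0,0.013],"twist":0},{"hand":-1,"linear":[0,0,0.013],"twist":0},{"hand":-1,"linear":[0,0,0.008],"twist":0},{"hand":-1,"linear":[0,0,0],"twist":0},{"hand":-1,"linear":[0,0,0],"twist":0}]'
python3 - <<'E'
from h import *
goto(.5562,-.1518,.061,12.5)
E
```

```text
t: 4.62
ee_pos: [0.5656, -0.161, 0.0716]
tool_rot: [0.009, 0.63, 0.776, 0.001]
wrist_force: [0.4, 0.0, -0.5]
gripper_width: 0.0882
t 4.62 pos [ 0.5656 -0.161   0.0716] yaw 11.85 zax [ 0.0149 -0.0103 -0.9998] F [ 0.45  0.03 -0.46] w 0.0882
tool shift [ 0.0111 -0.0075  0.0104] twist -0.0113
```

```bash
python3 -m creep '[{"hand":-1,"linear":[0.002,-0.002,0.002],"twist":0},{"hand":-1,"linear":[0.002,-0.002,0.002],"twist":0},{"hand":-1,"linear":[0.002,-0.002,0.002],"twist":0},{"hand":-1,"linear":[0.002,-0.001,0.002],"twist":0},{"hand":-1,"linear":[0.001,0,0.002],"twist":0},{"hand":-1,"linear":[0.001,0,0],"twist":0},{"hand":-1,"linear":[0,0,0],"twist":0},{"hand":-1,"linear":[0,0,0],"twist":0},{"hand":-1,"linear":[0,0,0],"twist":0},{"hand":-1,"linear":[0,0,0],"twist":0}]'
python3 - <<'E'
from h import *
goto(.5562,-.1518,.061,12.5)
E
```

```text
t: 5.45
ee_pos: [0.5581, -0.1529, 0.0638]
tool_rot: [0.012, 0.63, 0.776, 0.001]
wrist_force: [-0.4, -0.3, 0.1]
gripper_width: 0.0883
t 5.45 pos [ 0.5581 -0.1529  0.0638] yaw 11.87 zax [ 0.0199 -0.0128 -0.9997] F [-0.44 -0.28  0.07] w 0.0883
tool shift [ 0.0015 -0.0017  0.0028] twist -0.011
```

```bash
python3 -m creep '[{"hand":-1,"linear":[0.001,-0.001,0.001],"twist":-0.008},{"hand":0,"linear":[0,0,0.001],"twist":0},{"hand":0.3,"linear":[0,0,0],"twist":0},{"hand":1,"linear":[0,0,0],"twist":0},{"hand":1,"linear":[0,0,0],"twist":0},{"hand":1,"linear":[0,0,0],"twist":0},{"hand":1,"linear":[0,0,0],"twist":0},{"hand":1,"linear":[0,0,0],"twist":0},{"hand":1,"linear":[0,0,0],"twist":0},{"hand":1,"linear":[0,0,0],"twist":0}]' 40
python3 - <<'E'
from h import *
goto(.5562,-.1518,.061,12.5)
E
```

```text
t: 6.28
ee_pos: [0.5569, -0.1523, 0.0616]
tool_rot: [0.012, 0.627, 0.779, 0.001]
wrist_force: [-0.4, 0.1, -0.4]
gripper_width: 0.0358
t 6.28 pos [ 0.5569 -0.1523  0.0616] yaw 12.37 zax [ 0.02   -0.0129 -0.9997] F [-0.41  0.08 -0.42] w 0.0358
tool shift [ 0.0007 -0.0006  0.0006] twist -0.0023
```

```bash
python3 -m creep '[{"hand":1,"linear":[0,0,-0.004],"twist":0},{"hand":1,"linear":[0,0,-0.008],"twist":0},{"hand":1,"linear":[0,0,-0.012],"twist":0},{"hand":1,"linear":[0,0,-0.014],"twist":0},{"hand":1,"linear":[0,0,-0.014],"twist":0},{"hand":1,"linear":[0,0,-0.014],"twist":0},{"hand":1,"linear":[0,0,-0.014],"twist":0},{"hand":1,"linear":[0,0,-0.012],"twist":0},{"hand":1,"linear":[0,0,-0.008],"twist":0},{"hand":1,"linear":[0,0,-0.004],"twist":0}]'
python3 - <<'E'
from h import *
goto(.53,.1975,.17,-15.5)
s=monitor.observe();c=vision.read_camera('scene');cv2.imwrite('pics/s4.png',cv2.resize(c['frame'][150:350,100:400],None,fx=2.6,fy=2.6))
E
```

```text
t: 7.12
ee_pos: [0.5534, -0.15, 0.1758]
tool_rot: [0.011, 0.627, 0.779, 0.001]
wrist_force: [0.3, 0.3, -1.7]
gripper_width: 0.0361
t 7.12 pos [ 0.5534 -0.15    0.1758] yaw 12.38 zax [ 0.0185 -0.012  -0.9998] F [ 0.34  0.33 -1.74] w 0.0361
tool shift [0.3445 0.0516 0.0012] twist 0.4866
```

View pics/s4.png

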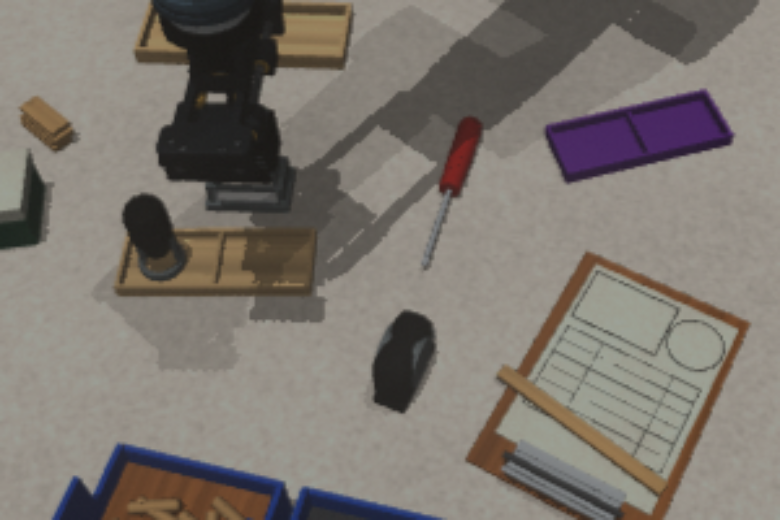

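```bash
python3 -m creep '[{"hand":1,"linear":[0,0,0],"twist":0.03},{"hand":1,"linear":[0,0,0],"twist":0.06},{"hand":1,"linear":[0,0,0],"twist":0.06},{"hand":1,"linear":[0,0,0],"twist":0.06},{"hand":1,"linear":[0,0,0],"twist":0.06},{"hand":1,"linear":[0,0,0],"twist":0.06},{"hand":1,"linear":[0,0,0],"twist":0.05},{"hand":1,"linear":[0,0,0],"twist":0.04},{"hand":1,"linear":[0,0,0],"twist":0.02},{"hand":1,"linear":[0,0,0],"twist":0}]'
python3 - <<'E'
from h import *
goto(.503,.101,.17,-15.5)
E
```

```text
t: 8.0
ee_pos: [0.5507, -0.1488, 0.1729]
tool_rot: [0.008, 0.788, 0.615, 0.002]
wrist_force: [0.2, -0.2, -1.7]
gripper_width: 0.0356
t 8.0 pos [ 0.5507 -0.1488  0.1729] yaw -14.08 zax [ 0.013  -0.0093 -0.9999] F [ 0.17 -0.21 -1.68] w 0.0356
tool shift [ 0.2307 -0.1071 -0.    ] twist 0.0249
```

```bash
python3 -m creep '[{"hand":1,"linear":[0.01,-0.005,0],"twist":0.005},{"hand":1,"linear":[0.02,-0.01,0],"twist":0.005},{"hand":1,"linear":[0.03,-0.014,0],"twist":0.005},{"hand":1,"linear":[0.035,-0.016,0],"twist":0.004},{"hand":1,"linear":[0.035,-0.016,0],"twist":0},{"hand":1,"linear":[0.035,-0.016,0],"twist":0},{"hand":1,"linear":[0.03,-0.014,0],"twist":0},{"hand":1,"linear":[0.02,-0.01,0],"twist":0},{"hand":1,"linear":[0.01,-0.005,0],"twist":0},{"hand":1,"linear":[0,0,0],"twist":0}]'
python3 - <<'E'
from h import *
goto(.503,.101,.17,-15.5)
s=monitor.observe();c=vision.read_camera('wrist');cv2.imwrite('pics/w5.png',c['frame'])
np.savez('w5.npz',im=c['frame'],p=s['ee_pos'],q=s['tool_rot'])
E
```

```text
t: 8.83
ee_pos: [0.4993, 0.1103, 0.1682]
tool_rot: [0.006, 0.793, 0.609, 0.002]
wrist_force: [0.5, -0.7, -2.7]
gripper_width: 0.0357
t 8.83 pos [0.4993 0.1103 0.1682] yaw -15.02 zax [ 0.0106 -0.0071 -0.9999] F [ 0.55 -0.73 -2.72] w 0.0357
tool shift [-0.008   0.006  -0.0017] twist 0.0084
```

View pics/w5.png

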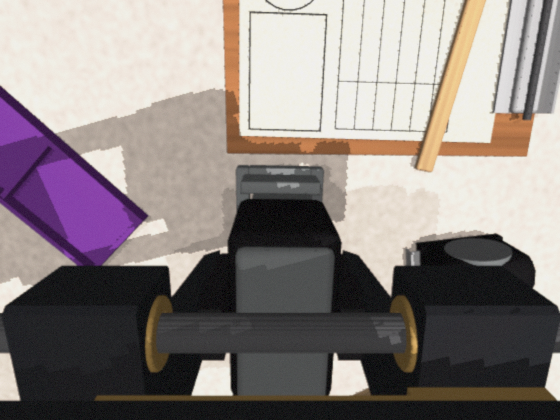

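```bash
python3 - <<'E'
from h import *
d=np.load('w5.npz');im=d['im']
cv2.imwrite('pics/w5a.png',cv2.resize(im[0:150,230:345],None,fx=5,fy=4,interpolation=cv2.INTER_CUBIC))
cv2.imwrite('pics/w5b.png',cv2.resize(im[155:255,220:350],None,fx=5,fy=5,interpolation=cv2.INTER_CUBIC))
E
```

```text
(no output)
```

View pics/w5a.png

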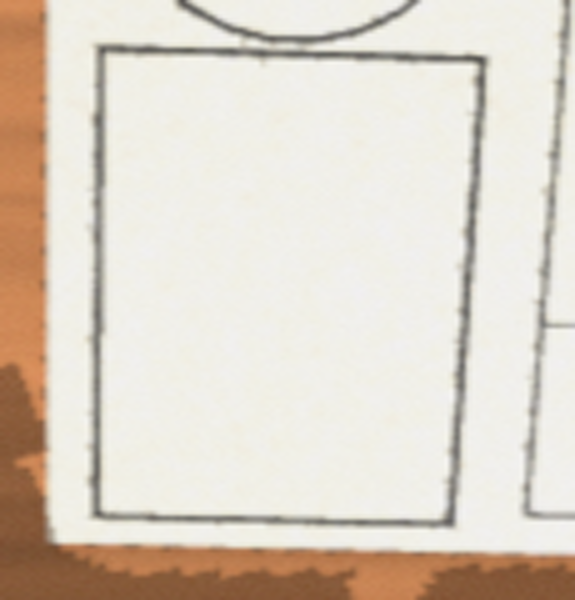

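View pics/w5b.png

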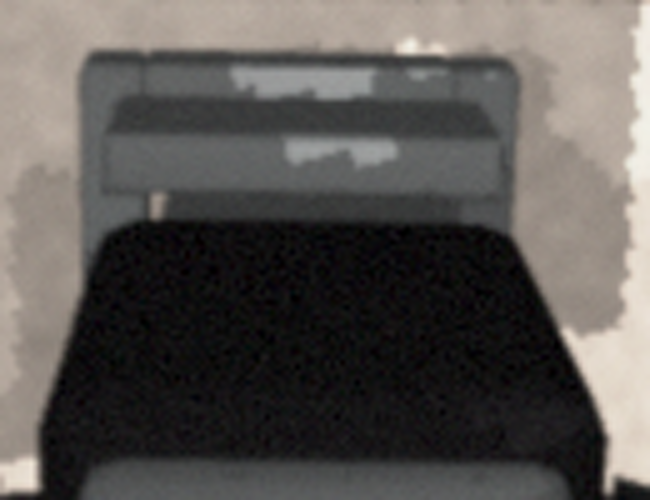

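```bash
python3 - <<'E'
from h import *
d=np.load('w5.npz'); s={'ee_pos':d['p'],'tool_rot':d['q']}; c=vision.read_camera('wrist')
def px(u,v,kx,ky,o): return o[0]+(u+.5)/kx-.5,o[1]+(v+.5)/ky-.5
P=np.array([ray(c,*px(u,v,5,4,(230,0)),.0056,s)[:2] for u,v in [(101,48),(485,60),(452,524),(96,515)]])
e=np.diff(np.vstack([P,P[:1]]),axis=0)
print(P.mean(0),np.linalg.norm(e,axis=1),np.degrees(np.arctan2(e[:,1],e[:,0])))
# line normals: mean angle
I={'ee_pos':np.zeros(3),'tool_rot':[1,0,0,0]}
for (u,v,z) in [(82,52,.0576),(518,54,.0576),(82,62,.0476),(518,63,.0476),(103,190,.0276),(500,192,.0276),(103,136,.0276),(500,136,.0276)]:
    print(z,ray(c,*px(u,v,5,5,(220,155)),z,I).round(4))
goto(.53,.1975,.17,-15.5)
E
```

```text
[0.5290684  0.19884279] [0.05751264 0.08525344 0.05764112 0.08532208] [ -16.8667536  -106.71170546  163.20172122   73.20192413]
0.0576 [ 0.0379 -0.0249  0.0576]
0.0576 [0.0377 0.0229 0.0576]
0.0476 [ 0.0384 -0.0237  0.0476]
0.0476 [0.0383 0.0218 0.0476]
0.0276 [ 0.0291 -0.0197  0.0276]
0.0276 [0.029  0.0182 0.0276]
0.0276 [ 0.0344 -0.0195  0.0276]
0.0276 [0.0344 0.018  0.0276]
t 8.93 pos [0.5001 0.1081 0.1682] yaw -15.12 zax [ 0.011  -0.0081 -0.9999] F [ 0.28 -0.55 -1.91] w 0.0359
tool shift [ 0.0941  0.0055 -0.0022] twist 0.0067
```

```bash
python3 -m creep '[{"hand":1,"linear":[0.005,0.001,0.003],"twist":0.004},{"hand":1,"linear":[0.01,0.001,0.006],"twist":0.004},{"hand":1,"linear":[0.014,0.001,0.008],"twist":0.004},{"hand":1,"linear":[0.014,0.001,0.008],"twist":0.004},{"hand":1,"linear":[0.014,0.001,0.008],"twist":0.003},{"hand":1,"linear":[0.014,0.001,0.008],"twist":0},{"hand":1,"linear":[0.01,0,0.006],"twist":0},{"hand":1,"linear":[0.006,0,0.004],"twist":0},{"hand":1,"linear":[0.002,0,0.002],"twist":0},{"hand":1,"linear":[0,0,0],"twist":0}]'
python3 - <<'E'
from h import *
goto(.53,.197,.07,-16.2)
E
```

```text
t: 9.77
ee_pos: [0.5375, 0.1898, 0.1085]
tool_rot: [0.007, 0.805, 0.594, 0.002]
wrist_force: [-0.5, 0.5, -2.0]
gripper_width: 0.0356
t 9.77 pos [0.5375 0.1898 0.1085] yaw -17.15 zax [ 0.0113 -0.0099 -0.9999] F [-0.53  0.47 -1.99] w 0.0356
tool shift [ 0.0049 -0.0098  0.0383] twist -0.0166
```

```bash
python3 -m creep '[{"hand":1,"linear":[0.001,-0.002,0.004],"twist":-0.005},{"hand":1,"linear":[0.001,-0.002,0.005],"twist":-0.005},{"hand":1,"linear":[0.001,-0.002,0.005],"twist":-0.004},{"hand":1,"linear":[0.001,-0.002,0.005],"twist":0},{"hand":1,"linear":[0.001,-0.001,0.005],"twist":0},{"hand":1,"linear":[0,0,0.004],"twist":0},{"hand":1,"linear":[0,0,0.003],"twist":0},{"hand":1,"linear":[0,0,0],"twist":0},{"hand":1,"linear":[0,0,0],"twist":0},{"hand":1,"linear":[0,0,0],"twist":0}]'
python3 - <<'E'
from h import *
goto(.53,.197,.065,-16.2)
s=monitor.observe();c=vision.read_camera('wrist');cv2.imwrite('pics/w6.png',c['frame'])
np.savez('w6.npz',im=c['frame'],p=s['ee_pos'],q=s['tool_rot'])
t=vision.read_camera('scene');cv2.imwrite('pics/s6.png',cv2.resize(t['frame'][220:340,270:400],None,fx=5,fy=5,interpolation=cv2.INTER_CUBIC))
E
```

```text
t: 10.6
ee_pos: [0.5299, 0.1954, 0.0748]
tool_rot: [0.008, 0.801, 0.599, 0.002]
wrist_force: [-0.6, -0.3, -1.8]
gripper_width: 0.0359
t 10.6 pos [0.5299 0.1954 0.0748] yaw -16.39 zax [ 0.012  -0.0105 -0.9999] F [-0.63 -0.31 -1.79] w 0.0359
tool shift [ 0.0016 -0.0005  0.0098] twist -0.0033
```

View pics/w6.png

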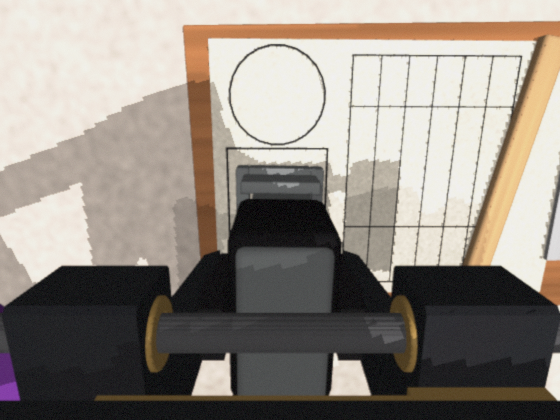

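View pics/s6.png

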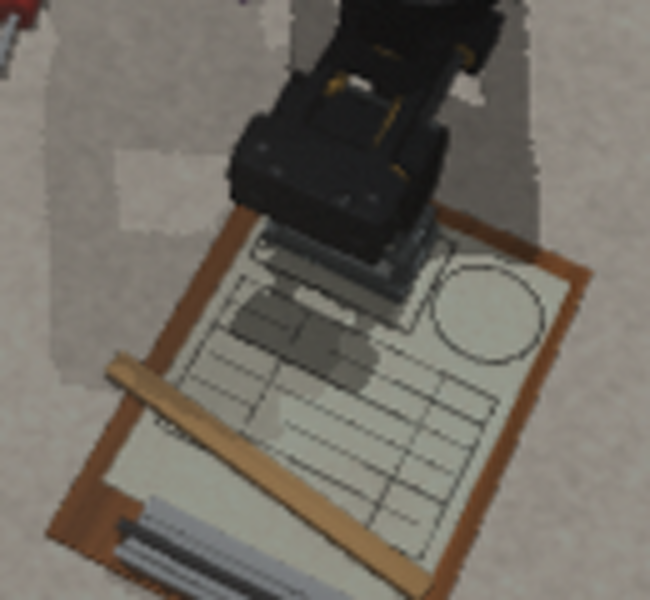

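```bash
python3 - <<'E'
from h import *
d=np.load('w6.npz');im=d['im']
cv2.imwrite('pics/w6a.png',cv2.resize(im[135:235,215:345],None,fx=6,fy=6,interpolation=cv2.INTER_CUBIC))
E
```

```text
(no output)
```

View pics/w6a.png

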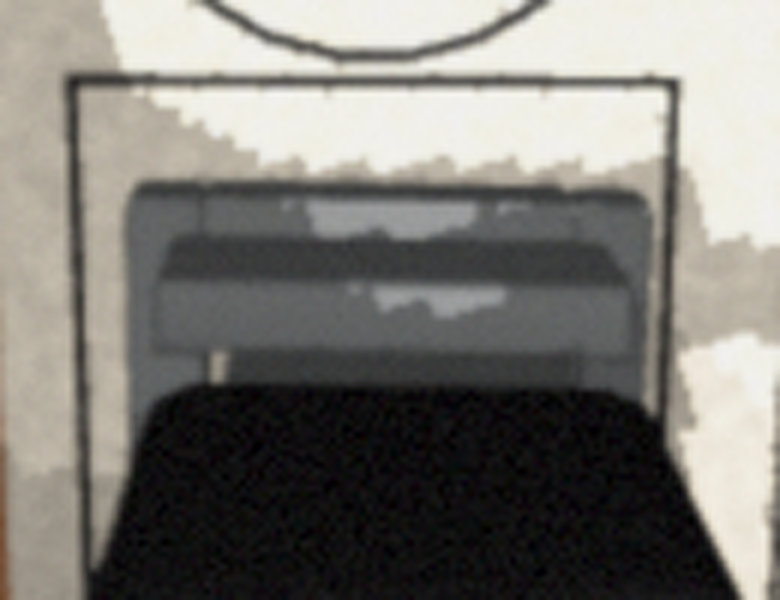

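```bash
python3 - <<'E'
from h import *
d=np.load('w6.npz'); s={'ee_pos':d['p'],'tool_rot':d['q']}; c=vision.read_camera('wrist')
R=q2R(s['tool_rot'])
def px(u,v): return 215+(u+.5)/6-.5,135+(v+.5)/6-.5
z=.0056
Rt=np.array([[R[0,0],R[1,0]],[R[0,1],R[1,1]]])
for n,u,v in [('TL',72,80),('TR',672,85),('L4',82,400),('R4',661,400)]:
    w=ray(c,*px(u,v),z,s); print(n,w.round(4),'tool xy',(Rt@(w-s['ee_pos'])[:2]).round(4))
for n,u,v in [('footL',128,187),('footR',650,190)]:
    w=ray(c,*px(u,v),s['ee_pos'][2]-.0576,s); print(n,w.round(4),'tool xy',(Rt@(w-s['ee_pos'])[:2]).round(4))
goto(.53,.197,.065,-16.2)
E
```

```text
TL [0.5137 0.2478 0.0056] tool xy [ 0.0456 -0.0303]
TR [0.5684 0.2311 0.0056] tool xy [0.0451 0.0269]
L4 [0.5047 0.2177 0.0056] tool xy [ 0.0143 -0.0305]
R4 [0.5596 0.2014 0.0056] tool xy [0.0141 0.0268]
footL [0.5173 0.2379 0.0172] tool xy [ 0.0372 -0.0241]
footR [0.5629 0.2241 0.0172] tool xy [0.0369 0.0236]
t 10.75 pos [0.5301 0.1955 0.0751] yaw -16.39 zax [ 0.0126 -0.0104 -0.9999] F [-0.12  0.7  -2.52] w 0.0357
tool shift [ 0.0015 -0.0007  0.0101] twist -0.0033
```

```bash
python3 -m creep '[{"hand":1,"linear":[0.001,-0.001,0.001],"twist":0},{"hand":1,"linear":[0.001,-0.001,0.001],"twist":0},{"hand":1,"linear":[0.0005,0,0.001],"twist":0},{"hand":1,"linear":[0,0,0.002],"twist":0},{"hand":1,"linear":[0,0,0.002],"twist":0},{"hand":1,"linear":[0,0,0.002],"twist":0},{"hand":1,"linear":[0,0,0.002],"twist":0},{"hand":1,"linear":[0,0,0.002],"twist":0},{"hand":1,"linear":[0,0,0],"twist":0},{"hand":1,"linear":[0,0,0],"twist":0}]' 50
python3 - <<'E'
from h import *
goto(.5305,.198,.0632,-16.2)
s=monitor.observe();c=vision.read_camera('wrist');cv2.imwrite('pics/w7.png',cv2.resize(c['frame'][135:235,215:345],None,fx=6,fy=6,interpolation=cv2.INTER_CUBIC))
np.savez('w7.npz',im=c['frame'],p=s['ee_pos'],q=s['tool_rot'])
E
```

```text
t: 11.58
ee_pos: [0.53, 0.1993, 0.0624]
tool_rot: [0.008, 0.801, 0.599, 0.003]
wrist_force: [-2.0, 0.9, 2.3]
gripper_width: 0.0355
t 11.58 pos [0.53   0.1993 0.0624] yaw -16.39 zax [ 0.0149 -0.0094 -0.9998] F [-2.04  0.87  2.27] w 0.0355
tool shift [-0.0011  0.0008 -0.0008] twist -0.0033
```

View pics/w7.png

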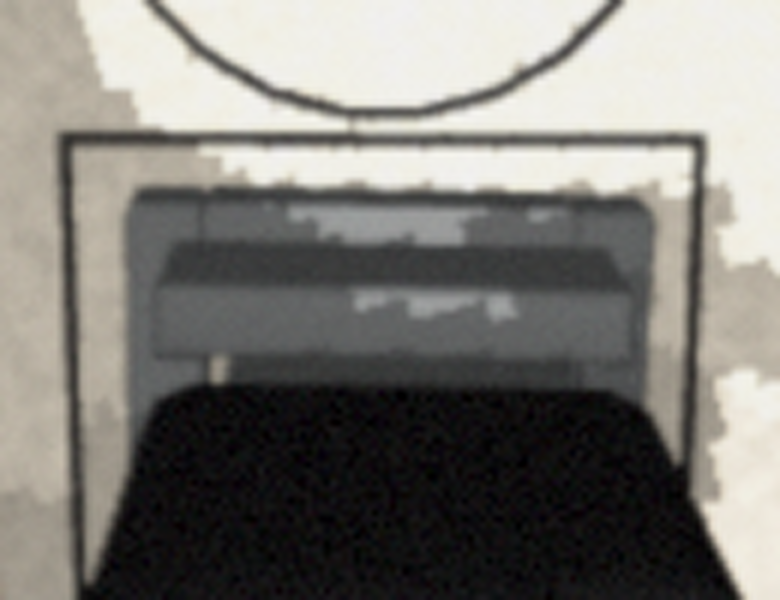

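```bash
python3 -m creep '[{"hand":1,"linear":[0,0,0.002],"twist":0},{"hand":1,"linear":[0,0,0.002],"twist":0},{"hand":1,"linear":[0,0,0.002],"twist":0},{"hand":1,"linear":[0,0,0.002],"twist":0},{"hand":1,"linear":[0,0,0.002],"twist":0},{"hand":1,"linear":[0,0,0.002],"twist":0},{"hand":1,"linear":[0,0,0.002],"twist":0},{"hand":1,"linear":[0,0,0.001],"twist":0},{"hand":1,"linear":[0,0,0.001],"twist":0},{"hand":1,"linear":[0,0,0.001],"twist":0}]' 50
python3 - <<'E'
from h import *
goto(.53,.1993,.0442,-16.2)
E
```

```text
t: 12.47
ee_pos: [0.5302, 0.1997, 0.0484]
tool_rot: [0.008, 0.8, 0.599, 0.003]
wrist_force: [-5.4, 0.2, 10.0]
gripper_width: 0.0356
t 12.47 pos [0.5302 0.1997 0.0484] yaw -16.34 zax [ 0.0143 -0.0098 -0.9998] F [-5.42  0.24 10.01] w 0.0356
tool shift [-0.0004 -0.0001  0.0042] twist -0.0024
```

```bash
python3 -m creep '[{"hand":1,"linear":[0,0,0.001],"twist":0},{"hand":1,"linear":[0,0,0.001],"twist":0},{"hand":1,"linear":[0,0,0.001],"twist":0},{"hand":1,"linear":[0,0,0.001],"twist":0},{"hand":1,"linear":[0,0,0.001],"twist":0},{"hand":1,"linear":[0,0,0.001],"twist":0},{"hand":1,"linear":[0,0,0.001],"twist":0},{"hand":1,"linear":[0,0,0.001],"twist":0},{"hand":1,"linear":[0,0,0.001],"twist":0},{"hand":1,"linear":[0,0,0.001],"twist":0}]' 50
python3 - <<'E'
from h import *
goto(.53,.1993,.0442,-16.2)
s=monitor.observe();c=vision.read_camera('wrist');cv2.imwrite('pics/w8.png',cv2.resize(c['frame'][100:235,200:360],None,fx=4,fy=4,interpolation=cv2.INTER_CUBIC))
E
```

```text
t: 13.3
ee_pos: [0.5302, 0.1997, 0.0452]
tool_rot: [0.008, 0.8, 0.6, 0.002]
wrist_force: [-6.3, -0.2, 11.9]
gripper_width: 0.0358
t 13.3 pos [0.5302 0.1997 0.0452] yaw -16.3 zax [ 0.0129 -0.0114 -0.9999] F [-6.33 -0.21 11.91] w 0.0358
tool shift [-0.0004 -0.0001  0.001 ] twist -0.0017
```

View pics/w8.png

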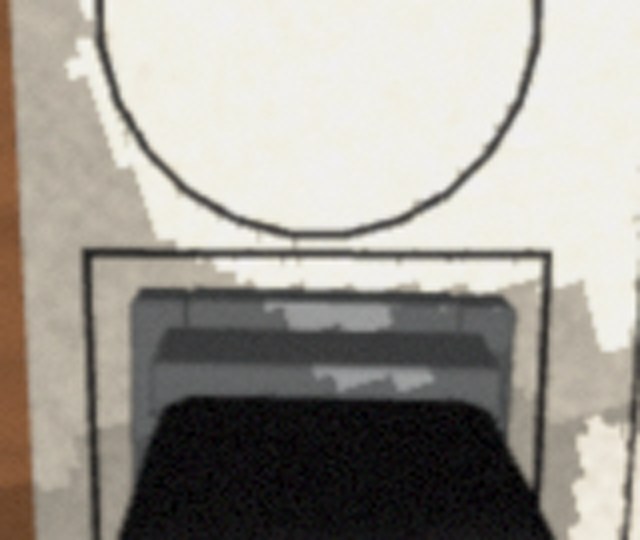

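```bash
python3 -m creep '[{"hand":1,"linear":[0,0,0.002],"twist":0},{"hand":1,"linear":[0,0,0.003],"twist":0},{"hand":1,"linear":[0,0,0.003],"twist":0},{"hand":1,"linear":[0,0,0.003],"twist":0},{"hand":1,"linear":[0,0,0.003],"twist":0},{"hand":1,"linear":[0,0,0.003],"twist":0},{"hand":1,"linear":[0,0,0.003],"twist":0},{"hand":1,"linear":[0,0,0.003],"twist":0},{"hand":1,"linear":[0,0,0.003],"twist":0},{"hand":1,"linear":[0,0,0.003],"twist":0}]' 50
python3 - <<'E'
from h import *
goto(.53,.1993,.0442,-16.2)
s=monitor.observe();c=vision.read_camera('wrist');cv2.imwrite('pics/w9.png',cv2.resize(c['frame'][100:235,200:360],None,fx=4,fy=4,interpolation=cv2.INTER_CUBIC))
E
```

```text
t: 14.18
ee_pos: [0.5303, 0.1998, 0.0448]
tool_rot: [0.008, 0.8, 0.6, -0.002]
wrist_force: [-15.4, -3.0, 30.7]
gripper_width: 0.0356
t 14.18 pos [0.5303 0.1998 0.0448] yaw -16.23 zax [ 0.007  -0.0159 -0.9998] F [-15.41  -3.04  30.66] w 0.0356
tool shift [-0.0005 -0.0002  0.0006] twist -0.0006
```

View pics/w9.png

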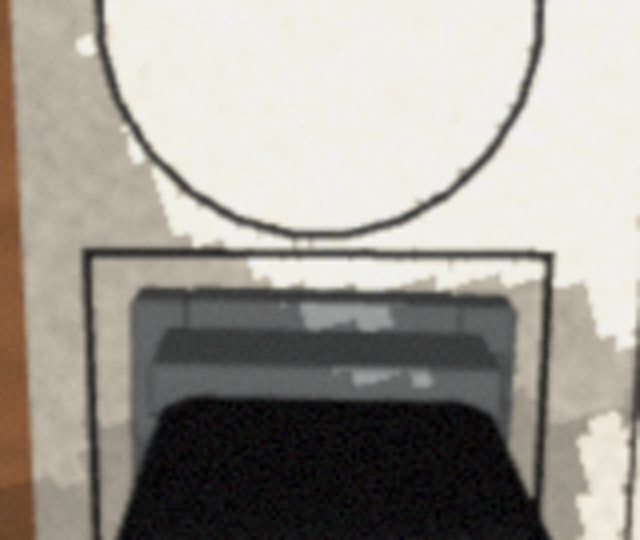

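```bash
python3 -m creep '[{"hand":1,"linear":[0,0,-0.001],"twist":0},{"hand":1,"linear":[0,0,-0.002],"twist":0},{"hand":1,"linear":[0,0,-0.002],"twist":0},{"hand":1,"linear":[0,0,-0.002],"twist":0},{"hand":1,"linear":[0,0,-0.002],"twist":0},{"hand":1,"linear":[0,0,-0.002],"twist":0},{"hand":1,"linear":[0,0,-0.002],"twist":0},{"hand":1,"linear":[0,0,-0.002],"twist":0},{"hand":1,"linear":[0,0,-0.001],"twist":0},{"hand":1,"linear":[0,0,0],"twist":0}]' 50
python3 - <<'E'
from h import *
goto(.53,.1993,.17,-16.2)
E
```

```text
t: 15.07
ee_pos: [0.5306, 0.1993, 0.065]
tool_rot: [0.009, 0.8, 0.6, -0.002]
wrist_force: [-0.2, -0.4, -2.7]
gripper_width: 0.036
t 15.07 pos [0.5306 0.1993 0.065 ] yaw -16.23 zax [ 0.0087 -0.017  -0.9998] F [-0.21 -0.4  -2.71] w 0.036
tool shift [-0.0016  0.0008 -0.105 ] twist -0.0006
```

Stop reached (30 N, z stalled at 44.8 mm), and the handle is back up. Now I lift away.

```bash
python3 -m creep '[{"hand":1,"linear":[0,0,-0.004],"twist":0},{"hand":1,"linear":[0,0,-0.008],"twist":0},{"hand":1,"linear":[0,0,-0.012],"twist":0},{"hand":1,"linear":[0,0,-0.014],"twist":0},{"hand":1,"linear":[0,0,-0.014],"twist":0},{"hand":1,"linear":[0,0,-0.014],"twist":0},{"hand":1,"linear":[0,0,-0.014],"twist":0},{"hand":1,"linear":[0,0,-0.01],"twist":0},{"hand":1,"linear":[0,0,-0.006],"twist":0},{"hand":1,"linear":[0,0,0],"twist":0}]' 40
python3 - <<'E'
from h import *
goto(.555,-.154,.17,13)
s=monitor.observe();c=vision.read_camera('wrist');cv2.imwrite('pics/w10.png',c['frame'])
E
```

```text
t: 15.9
ee_pos: [0.5296, 0.2009, 0.1703]
tool_rot: [0.01, 0.8, 0.6, -0.001]
wrist_force: [-0.3, 0.6, -2.4]
gripper_width: 0.0359
t 15.9 pos [0.5296 0.2009 0.1703] yaw -16.23 zax [ 0.0093 -0.0171 -0.9998] F [-0.27  0.57 -2.36] w 0.0359
tool shift [-0.3336  0.1236  0.0066] twist -0.5101
```

View pics/w10.png

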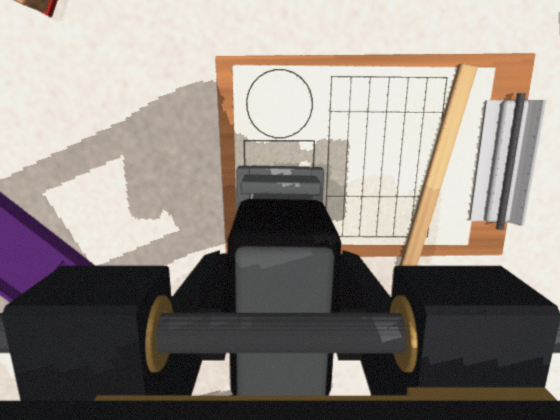

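```bash
python3 -m creep '[{"hand":1,"linear":[-0.01,0.004,0],"twist":0},{"hand":1,"linear":[-0.025,0.009,0],"twist":0},{"hand":1,"linear":[-0.035,0.013,0],"twist":0},{"hand":1,"linear":[-0.04,0.015,0],"twist":0},{"hand":1,"linear":[-0.04,0.015,0],"twist":0},{"hand":1,"linear":[-0.04,0.015,0],"twist":0},{"hand":1,"linear":[-0.04,0.015,0],"twist":0},{"hand":1,"linear":[-0.035,0.013,0],"twist":0},{"hand":1,"linear":[-0.02,0.008,0],"twist":0},{"hand":1,"linear":[-0.01,0.004,0],"twist":0}]'
python3 -m creep '[{"hand":1,"linear":[0,0,0],"twist":-0.03},{"hand":1,"linear":[0,0,0],"twist":-0.06},{"hand":1,"linear":[0,0,0],"twist":-0.06},{"hand":1,"linear":[0,0,0],"twist":-0.06},{"hand":1,"linear":[0,0,0],"twist":-0.06},{"hand":1,"linear":[0,0,0],"twist":-0.06},{"hand":1,"linear":[0,0,0],"twist":-0.06},{"hand":1,"linear":[0,0,0],"twist":-0.05},{"hand":1,"linear":[0,0,0],"twist":-0.03},{"hand":1,"linear":[0,0,0],"twist":0}]'
python3 - <<'E'
from h import *
goto(.555,-.154,.12,13)
E
```

```text
t: 16.78
ee_pos: [0.5472, -0.1206, 0.1659]
tool_rot: [0.005, 0.797, 0.603, -0.007]
wrist_force: [-0.5, 1.0, -1.4]
gripper_width: 0.0357
t: 17.62
ee_pos: [0.5395, -0.1219, 0.1557]
tool_rot: [-0.007, 0.628, 0.778, -0.01]
wrist_force: [-0.8, 0.0, -2.5]
gripper_width: 0.0357
t 17.62 pos [ 0.5395 -0.1219  0.1557] yaw 12.24 zax [-0.0231 -0.0075 -0.9997] F [-0.75  0.04 -2.46] w 0.0357
tool shift [-0.0346  0.0092  0.0356] twist -0.0133
```

```bash
python3 -m creep '[{"hand":1,"linear":[-0.003,0.001,0.001],"twist":-0.003},{"hand":1,"linear":[-0.005,0.001,0.004],"twist":-0.003},{"hand":1,"linear":[-0.006,0.002,0.006],"twist":-0.003},{"hand":1,"linear":[-0.006,0.002,0.006],"twist":-0.003},{"hand":1,"linear":[-0.006,0.001,0.006],"twist":0},{"hand":1,"linear":[-0.004,0.001,0.005],"twist":0},{"hand":1,"linear":[-0.002,0,0.002],"twist":0},{"hand":1,"linear":[0,0,0],"twist":0},{"hand":1,"linear":[0,0,0],"twist":0},{"hand":1,"linear":[0,0,0],"twist":0}]'
python3 - <<'E'
from h import *
goto(.555,-.154,.061,13)
s=monitor.observe();c=vision.read_camera('wrist');cv2.imwrite('pics/w11.png',c['frame'])
np.savez('w11.npz',im=c['frame'],p=s['ee_pos'],q=s['tool_rot'])
cc=np.array([.5654,-.1988]);a=np.radians(13.2);ex=np.array([np.cos(a),np.sin(a)]);ey=np.array([-np.sin(a),np.cos(a)])
P=[np.r_[cc+sx*.035*ex+.094*ey,.016] for sx in(-1,1)]
print('tray corners pred',proj(c,P,s))
E
```

```text
t: 18.45
ee_pos: [0.5532, -0.1543, 0.1187]
tool_rot: [-0.01, 0.624, 0.781, -0.011]
wrist_force: [0.1, -0.9, -3.1]
gripper_width: 0.0361
t 18.45 pos [ 0.5532 -0.1543  0.1187] yaw 12.77 zax [-0.0284 -0.0049 -0.9996] F [ 0.12 -0.86 -3.12] w 0.0361
tool shift [-0.0002  0.0035  0.0576] twist -0.0041
tray corners pred [[234.5121695  140.44502715]
 [340.9827083  139.94225012]]
```

View pics/w11.png

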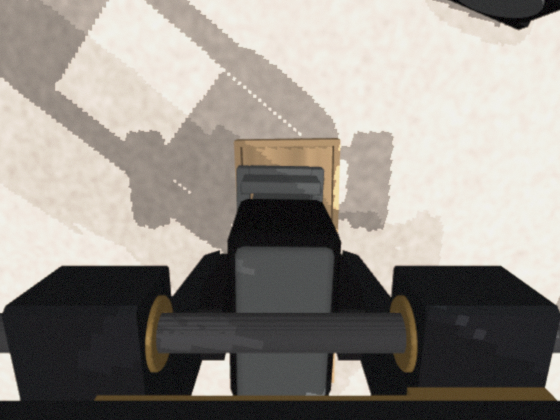

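```bash
python3 -m creep '[{"hand":1,"linear":[0,0.002,0.002],"twist":-0.002},{"hand":1,"linear":[0,0.002,0.004],"twist":-0.002},{"hand":1,"linear":[0,0.001,0.006],"twist":0},{"hand":1,"linear":[0,0,0.007],"twist":0},{"hand":1,"linear":[0,0,0.007],"twist":0},{"hand":1,"linear":[0,0,0.006],"twist":0},{"hand":1,"linear":[0,0,0.004],"twist":0},{"hand":1,"linear":[0,0,0.002],"twist":0},{"hand":1,"linear":[0,0,0],"twist":0},{"hand":1,"linear":[0,0,0],"twist":0}]'
python3 - <<'E'
from h import *
goto(.5566,-.154,.0616,13)
s=monitor.observe();c=vision.read_camera('wrist');cv2.imwrite('pics/w12.png',cv2.resize(c['frame'][100:260,200:370],None,fx=4,fy=3.7,interpolation=cv2.INTER_CUBIC))
E
```

```text
t: 19.33
ee_pos: [0.5573, -0.1521, 0.0766]
tool_rot: [-0.01, 0.622, 0.783, -0.011]
wrist_force: [0.8, -0.3, -1.8]
gripper_width: 0.0354
t 19.33 pos [ 0.5573 -0.1521  0.0766] yaw 13.1 zax [-0.0283 -0.0048 -0.9996] F [ 0.77 -0.27 -1.84] w 0.0354
tool shift [-0.0017 -0.0006  0.015 ] twist 0.0018
```

View pics/w12.png

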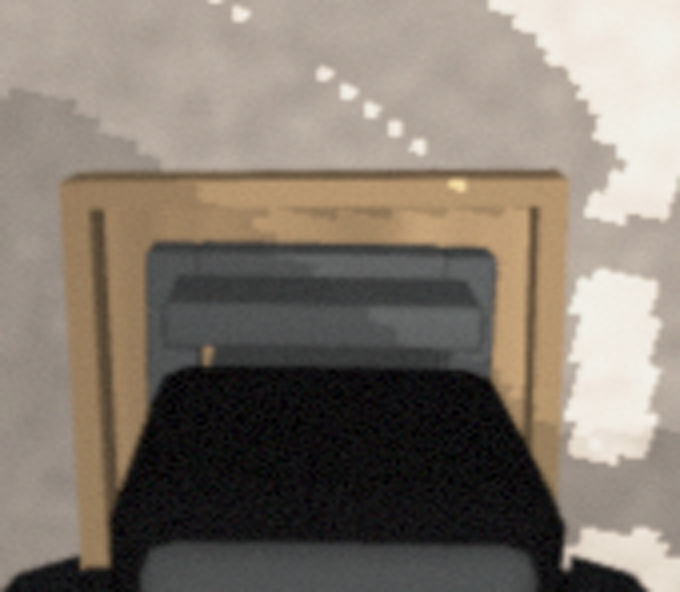

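```bash
python3 -m creep '[{"hand":1,"linear":[-0.001,-0.001,0.001],"twist":0},{"hand":1,"linear":[0,0,0.002],"twist":0},{"hand":1,"linear":[0,0,0.002],"twist":0},{"hand":1,"linear":[0,0,0.002],"twist":0},{"hand":1,"linear":[0,0,0.002],"twist":0},{"hand":1,"linear":[0,0,0.002],"twist":0},{"hand":1,"linear":[0,0,0.002],"twist":0},{"hand":1,"linear":[0,0,0.001],"twist":0},{"hand":1,"linear":[0,0,0],"twist":0},{"hand":1,"linear":[0,0,0],"twist":0}]'
python3 - <<'E'
from h import *
goto(.5566,-.154,.0616,13)
E
```

```text
t: 20.22
ee_pos: [0.5572, -0.1542, 0.0627]
tool_rot: [-0.008, 0.622, 0.783, -0.01]
wrist_force: [-0.4, -0.2, -1.3]
gripper_width: 0.0359
t 20.22 pos [ 0.5572 -0.1542  0.0627] yaw 13.09 zax [-0.0254 -0.0061 -0.9997] F [-0.36 -0.2  -1.3 ] w 0.0359
tool shift [ 0.0003 -0.0005  0.0011] twist 0.0015
```

```bash
python3 -m creep '[{"hand":1,"linear":[0,0,0.0006],"twist":0},{"hand":1,"linear":[0,0,0.0006],"twist":0},{"hand":1,"linear":[0,0,0.0006],"twist":0},{"hand":1,"linear":[0,0,0.0004],"twist":0},{"hand":1,"linear":[0,0,0],"twist":0},{"hand":1,"linear":[0,0,0],"twist":0},{"hand":1,"linear":[0,0,0],"twist":0},{"hand":1,"linear":[0,0,0],"twist":0},{"hand":1,"linear":[0,0,0],"twist":0},{"hand":1,"linear":[0,0,0],"twist":0}]' 20
python3 - <<'E'
from h import *
goto(.5566,-.154,.0616,13)
E
```

```text
t: 21.05
ee_pos: [0.5571, -0.154, 0.0624]
tool_rot: [-0.008, 0.622, 0.783, -0.01]
wrist_force: [-2.0, 1.5, 2.6]
gripper_width: 0.0359
t 21.05 pos [ 0.5571 -0.154   0.0624] yaw 13.1 zax [-0.0257 -0.0063 -0.9996] F [-2.03  1.52  2.56] w 0.0359
tool shift [ 0.0001 -0.0005  0.0008] twist 0.0018
```

On the floor (+2.6 N contact). Release.

```bash
python3 -m creep '[{"hand":0.1,"linear":[0,0,0],"twist":0},{"hand":0,"linear":[0,0,0],"twist":0},{"hand":-0.2,"linear":[0,0,0],"twist":0},{"hand":-0.4,"linear":[0,0,0],"twist":0},{"hand":-0.6,"linear":[0,0,0],"twist":0},{"hand":-0.8,"linear":[0,0,0],"twist":0},{"hand":-1,"linear":[0,0,0],"twist":0},{"hand":-1,"linear":[0,0,0],"twist":0},{"hand":-1,"linear":[0,0,0],"twist":0},{"hand":-1,"linear":[0,0,0],"twist":0}]'
python3 -m creep '[{"hand":-1,"linear":[0,0,-0.004],"twist":0},{"hand":-1,"linear":[0,0,-0.008],"twist":0},{"hand":-1,"linear":[0,0,-0.014],"twist":0},{"hand":-1,"linear":[0,0,-0.018],"twist":0},{"hand":-1,"linear":[0,0,-0.02],"twist":0},{"hand":-1,"linear":[0,0,-0.02],"twist":0},{"hand":-1,"linear":[0,0,-0.02],"twist":0},{"hand":-1,"linear":[0,0,-0.018],"twist":0},{"hand":-1,"linear":[0,0,-0.01],"twist":0},{"hand":-1,"linear":[0,0,0],"twist":0}]'
python3 -m creep '[{"hand":-1,"linear":[-0.01,0,-0.004],"twist":0},{"hand":-1,"linear":[-0.016,0,-0.004],"twist":0},{"hand":-1,"linear":[-0.016,0,-0.004],"twist":0},{"hand":-1,"linear":[-0.014,0,-0.004],"twist":0},{"hand":-1,"linear":[-0.008,0,-0.004],"twist":0},{"hand":-1,"linear":[0,0,0],"twist":0},{"hand":-1,"linear":[0,0,0],"twist":0},{"hand":-1,"linear":[0,0,0],"twist":0},{"hand":-1,"linear":[0,0,0],"twist":0},{"hand":-1,"linear":[0,0,0],"twist":0}]'
python3 - <<'E'
from h import *
s=monitor.observe();c=vision.read_camera('wrist');cv2.imwrite('pics/w13.png',c['frame'])
np.savez('w13.npz',im=c['frame'],p=s['ee_pos'],q=s['tool_rot'])
cv2.imwrite('pics/w13a.png',cv2.resize(c['frame'][60:210,220:340],None,fx=5,fy=4,interpolation=cv2.INTER_CUBIC))
t=vision.read_camera('scene');cv2.imwrite('pics/s13.png',cv2.resize(t['frame'][200:360,120:400],None,fx=2.8,fy=2.8,interpolation=cv2.INTER_CUBIC))
t=vision.read_camera('top');cv2.imwrite('pics/t13.png',t['frame'])
E
```

```text
t: 21.88
ee_pos: [0.5583, -0.1549, 0.0619]
tool_rot: [-0.007, 0.622, 0.783, -0.01]
wrist_force: [-0.2, 0.2, 0.4]
gripper_width: 0.0879
t: 22.72
ee_pos: [0.561, -0.1534, 0.2044]
tool_rot: [-0.007, 0.622, 0.783, -0.01]
wrist_force: [1.4, 0.2, 0.6]
gripper_width: 0.088
t: 23.55
ee_pos: [0.5744, -0.2223, 0.2194]
tool_rot: [-0.011, 0.622, 0.783, -0.011]
wrist_force: [-0.1, 0.5, -1.0]
gripper_width: 0.0883
```

View pics/w13a.png

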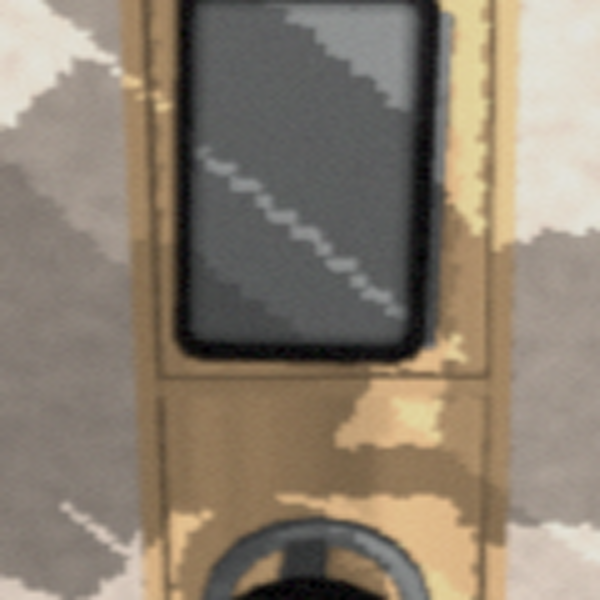

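View pics/s13.png

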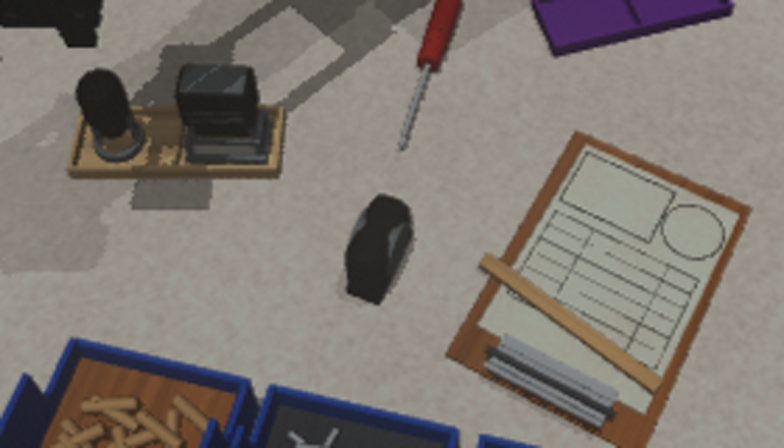

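View pics/t13.png

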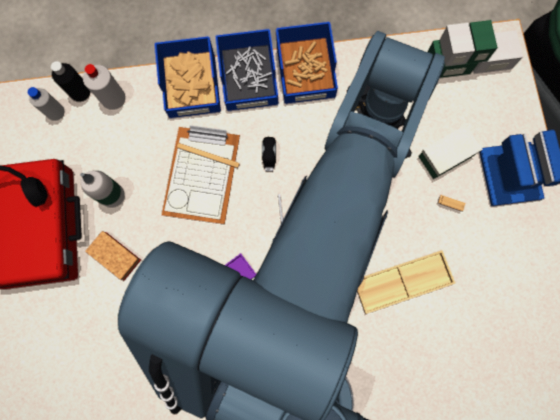

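```bash
python3 -c "
from h import *
d=np.load('w13.npz'); s={'ee_pos':d['p'],'tool_rot':d['q']}; c=vision.read_camera('wrist')
P=np.array([ray(c,220+u/5-.4,60+v/4-.4,.1,s) for u,v in [(176,360),(432,360)]]); print(P.round(4), np.degrees(np.arctan2(*(P[1]-P[0])[1::-1])))
print(ticket.sign_off())"
```

```text
[[ 0.5436 -0.1882  0.1   ]
 [ 0.5788 -0.1799  0.1   ]] 13.25509709409737
the job is handed in; nothing more can be done
None
```

The job card is stamped once, the rectangular stamp is standing back in its tray bay, and I have handed the job in. No verdict was reported.

- **Stamp placement:** I set the foot on the card in the printed frame. In the wrist picture it was within about 1 mm of centre, with no visible skew.
- **Print stroke:** I pushed the handle until its height stalled, about 18 mm down, while the force rose to 30 N. The spring gives only 12 N at the stop, so this was the hard stop. It stayed there for most of a 0.8 s call, then the handle came back up.
- **Return to the tray:** I lowered the stamp until it touched the tray floor (+2.6 N), released it and moved the gripper away. The last pictures show it upright with the handle up, square to the tray at 13.3°.
- **Other things on the bench:** The clipboard and pencil, tape, screwdriver and round stamp look unmoved. I made no separate measurement of their positions.

- **Checks that disagreed:** The cameras differed by about 1.5 mm and 1° on the frame's pose, so I used a mean.
- **Not confirmed:** The card pictures show no visible ink, so the print rests on the force and height readings. The tool also drifted to a tilt of up to 0.03 rad, which I could not correct directly.

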